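White-check the dairy's colour meter with its reference slide

TASK

Give the colour meter its white check: swing the steel hasp up off its staple on the blue case, open the lid so that it stays open, and take the white reference slide by its grip out of its nest, leaving the black one where it is. Hold the slide's white face centred over the round window in the meter's sloping head, tilted to lie flush all round on the sprung black seal, pressed in a little so that no light gets in, and finish while still holding it there in the gripper. Leave the other things on the bench where they stand.

Things in the scene. Friction and masses are not known exactly. Their poses are not given: they have to be found in the camera images.
- case: blue plastic case fixed to the bench, 150 mm (its x) by 240 mm (its y), 72 mm high with the lid shut (base 60, lid 12, walls 5). Origin: centre of its underside; its front, with the hasp in the middle, is its -x side; z up. Inside, a grey tray has two nests, 52 mm to either side of the middle along y, floors 12 mm above the bench, 6 mm deep; which slide lies in which nest varies.
- lid (a joint): angle of the lid about its rear (+x) top edge: 0 shut, grows as it opens, 1.57 upright, stops at 1.8. A stiff hinge: it stays where it is left; about 5 N at the front lifts it. Until the hasp is off, the staple holds it down (5 mm of play).
- lid_hinge (a point): middle of the lid's hinge line, 75 mm behind the case's centre along its x, 60 mm above the bench; the hinge line runs along the case's y. The axes turn with the lid.
- hasp (a joint): angle of the hasp relative to the lid: 0 hangs down the front of the case over the staple, grows as its lower end swings out to the front and up, about 0.4 clears the staple, 1.57 sticks straight out, stops at 1.75. It stays where it is left, and the lid can be lifted by it once it is at its stop.
- hasp_pin (a point): middle of the hasp's hinge pin on the lid's front edge, 156 mm before the lid's hinge and 6 mm above it; the pin runs along the case's y
- hasp_tab (a point): point to grip on the hasp: middle of the finger tab at its lower end, which sticks out to the front. Hasp steel, 20 mm wide (along the case's y); leaf 4 mm thick and 38 mm long; tab 6 mm thick, 28 mm out from the leaf. With the hasp down this point lies 17 mm before and 37 mm below the pin, 29 mm above the bench. The axes turn with the hasp (as the case's axes when it is down).
- white_mid (a point): white reference slide: the middle of its grip, 27 mm above its white face. A plate 64 mm (x) by 56 mm (y) by 8 mm with an upright grip fin on its back, 40 mm (x) by 14 mm (y), rising from 8 to 46 mm above the white face. All white with grey lines on the fin; about 90 g. It lies white face down in its nest, z up, x within a few degrees of the case's x.
- white_face (a point): centre of the white slide's white face (its underside in the case); z points from the face to the fin
- black_mid (a point): black reference slide, of the same shape and size, all black: the middle of its grip. Stays in its nest.
- meter: white bench colour meter fixed to the bench, base 200 mm (x) by 170 mm (y); origin: centre of its underside, front (small screen) is -x. Its white measuring head hangs in a grey yoke with a black clamp knob at each side, its black face up and sloping to the front. The clamp is tight: the head does not turn when pressed. Nothing else rises above the face's plane.
- window (a point): centre of the round window's light seal, at its outer surface: a flat black rubber-faced frame, 76 mm (x) by 70 mm (y) with a 30 mm square opening over the 26 mm window, standing 6 mm out of the head's face (104 by 114 mm). z points straight out, y is level, x runs up the slope. Sprung: sinks straight in, up to 5 mm, under 2 N rising to 10 N; then it is solid. About 158 mm above the bench.
- head (a joint): slope of the meter's face and seal in rad: 0 level, grows as it tilts towards the meter's front; 0.36 to 0.60 (21 to 34 degrees), set differently each time
- mould_mid (a point): white cheese mould standing on the bench, 72 mm across, 130 mm high: its centre. Leave alone.
- jar: white sample jar with a blue lid, 60 mm across, 75 mm high; origin under its centre. Leave alone.
- flask: clear bottle with a red cap, 56 mm across, 150 mm high; origin under its centre. Leave alone.
- spatula: blue-handled spatula lying on the bench beyond the right-hand side of the work, 280 mm long; leave alone.
- weight: steel check weight with a knob, 36 mm across, 56 mm high; origin under its centre. Leave alone.
- seal (a joint): how far the seal is pressed in, m: 0 out, stops at 0.005

How it is judged:
By the outcome, as a careful person would: the job done as asked, in the order asked, and still so for the second after the job is handed in, while the arm keeps its last pose, push and grip.
It also fails if it takes over 59 s, if anything falls off the work surface, if the arm or the gripper's body presses on something with over 40 N, if the wrist force passes 120 N, or if a joint passes its speed limit or range.

ROBOT

A 6-joint arm with a two-finger parallel gripper is mounted at the origin on the work surface. World frame = base frame: x ahead of the robot, y to its left, z up, the work surface at z = 0. Lengths are in m, angles in degrees, forces in N, time in s.
With the tool pointing down it reaches from about 0.325 to 0.85 m from the base axis. Payload 15.5 kg.
Tool frame: the origin (TCP) lies at the very end of the fingers, on their centre line; the grasp point (between the pads) lies arm.grip_depth behind it (arm.grip_depth is the distance from the TCP to the grasp point, in m); z points along the fingers, y is the direction in which the jaws open and shut (so a half turn about z gives the same grasp; the last joint's range is limited). The gripper opens to 91 mm and grips with 3 to 60 N. Pads are 32 mm wide; open, the fingers measure 118 mm over their backs; the gripper's body (76 mm by 178 mm) begins 60 mm behind the grasp point.
Start: joints at [61.564, 28.281, 77.091, -0, 74.628, -5.472], TCP at [0.244, 0.575, 0.214] pointing down, gripper open.
Joint ranges: [-166.48, 166.48], [-47.26, 123.95], [12.59, 153.08], [-70.14, 250.14], [6.76, 159.57], [-176.63, 176.63]. Speed limits (degrees/s): [108.29, 108.29, 147.25, 172.46, 172.46, 172.46].

INTERFACE

Orientations are given as a 3x3 rotation matrix whose columns are the frame's x, y, z axes.
In Python, from rig import arm gives the robot as it stands. Calls block until the motion is done:
- arm.move_to(position, orientation): joint-space move of the TCP to a pose.
- arm.move_l(position, orientation=None, feed=0.15): straight line of the TCP; orientation=None keeps the orientation; feed is the mean speed in m/s.
- arm.move_joints(angles): joint-space move.
- arm.grip(opening): finger opening in m; the grip force is fixed at half the most; returns when the fingers have stopped.
- arm.sleep(seconds).
- arm.solve_ik(position, orientation): joint angles nearest the present ones, or None.
- arm.snapshot(name): name is "scene" or "top"; returns the picture (400x640x3 uint8, red, green, blue); there is no depth.
- arm.get_calibration(name): a dict with "intrinsics" (3x3 intrinsics, pixels), "k1" (the pictures are not rectified: a ray, as slopes to the right and down, at radius r is drawn at 1 + k1 r^2 times it, then the intrinsics apply), "cam_to_world" (4x4, takes a point from camera to world coordinates). Camera axes: x right, y down, z forward; pixel columns grow to the right and rows downward; lengths in m; the calibration is good to about 2 mm. A picture is of the moment at which its call begins. get_calibration takes no time and is no camera call.
A pose or a line that the arm cannot do raises arm.Unreachable and nothing moves.
- arm.sign_off(): hands the job in, once; it reports no verdict.
Readings, each from a call of its own:
- arm.current_t(): time.
- arm.current_joint_positions(): joint angles.
- arm.current_dq(): joint speeds.
- arm.current_tau(): joint torques, N m.
- arm.current_ee_pos(): TCP position.
- arm.current_tool_rot(): TCP orientation.
- arm.current_force(): force on the tool from outside, world axes, zero at the start.
- arm.current_torque(): the same for the moment, N m.
- arm.current_width(): finger opening in m.
Only numpy, scipy, OpenCV 4.12 (cv2) and the standard library are available. Lean on these libraries where they do the work, as an engineer would, in place of code of your own. Each camera call takes 0.05 s, during which the arm holds its last target.

## Working session

There is one attempt and no reset: what is moved stays moved. The work goes in short steps, each a Python script; the robot and the scene stay as the last script left them, time stands still between calls to the robot, and variables do not carry over. Pictures are saved under pics/ and viewed, and the job is handed in when it is done.

```bash
ls; mkdir -p pics
python3 - <<'E'
from rig import arm
import cv2,numpy as np
for n in("scene","top"):
    im=arm.snapshot(n); cv2.imwrite(f"pics/{n}0.png",im[:,:,::-1])
    c=arm.get_calibration(n); print(n,c)
print(arm.grip_depth,arm.current_t())
E
```

```text
pics
scene {'intrinsics': array([[416.8729857 ,   0.        , 314.78315326],
       [  0.        , 416.8729857 , 202.0857039 ],
       [  0.        ,   0.        ,   1.        ]]), 'k1': 0.011414256834332075, 'cam_to_world': array([[-0.83280695,  0.30537283, -0.46171421,  1.24587397],
       [ 0.55330282,  0.43360554, -0.71122586,  0.99122857],
       [-0.01698722, -0.84778162, -0.53007336,  0.86093511],
       [ 0.        ,  0.        ,  0.        ,  1.        ]])}
top {'intrinsics': array([[361.65141588,   0.        , 314.06439379],
       [  0.        , 361.65141588, 192.61570261],
       [  0.        ,   0.        ,   1.        ]]), 'k1': -0.037555584178233466, 'cam_to_world': array([[-0.01130431, -0.99796274,  0.06278996,  0.52742827],
       [-0.99947479,  0.0093696 , -0.03102187,  0.00475759],
       [ 0.03037036, -0.06310766, -0.99754452,  1.17717136],
       [ 0.        ,  0.        ,  0.        ,  1.        ]])}
0.0188 0.1
```

View pics/scene0.png

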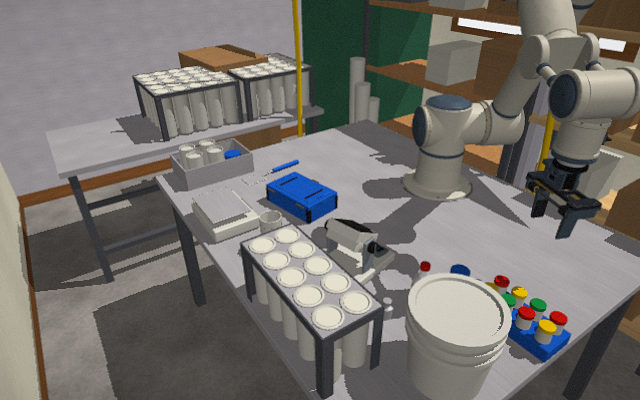

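View pics/top0.png

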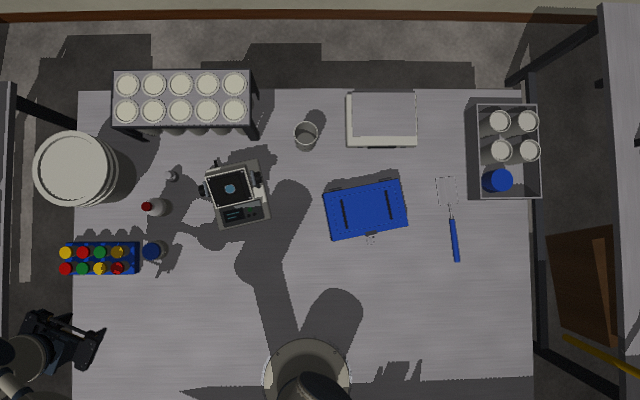

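The top view shows the case near (365,209) with its hasp toward the robot at about (370,238), and the meter near (235,190). I'll enlarge both.

```bash
cat > h.py <<'E'
import numpy as np,cv2
from rig import arm
def ray(n,uv):
    c=arm.get_calibration(n);K=c["intrinsics"];k=c["k1"];T=c["cam_to_world"]
    p=np.array([(uv[0]-K[0,2])/K[0,0],(uv[1]-K[1,2])/K[1,1]]);q=p.copy()
    for _ in range(20): q=p/(1+k*(q@q))
    d=T[:3,:3]@np.array([*q,1]);return T[:3,3],d
def onz(n,uv,z):
    o,d=ray(n,uv);return o+d*(z-o[2])/d[2]
def tri(u1,u2,a="top",b="scene"):
    o1,d1=ray(a,u1);o2,d2=ray(b,u2)
    s=np.linalg.lstsq(np.stack([d1,-d2],1),o2-o1,rcond=None)[0]
    A=o1+d1*s[0];B=o2+d2*s[1];return (A+B)/2,np.linalg.norm(A-B)
def proj(n,P):
    c=arm.get_calibration(n);K=c["intrinsics"];k=c["k1"];T=c["cam_to_world"]
    x=T[:3,:3].T@(np.asarray(P)-T[:3,3]);q=x[:2]/x[2];q=q*(1+k*(q@q))
    return q*K[0,0]+K[:2,2]
def crop(im,x0,y0,w,h,f,name):
    c=cv2.resize(im[y0:y0+h,x0:x0+w],None,fx=f,fy=f,interpolation=cv2.INTER_CUBIC)[:,:,::-1].copy()
    cv2.imwrite(name,c)
E
python3 - <<'E'
from h import *
t=cv2.imread("pics/top0.png")[:,:,::-1];s=cv2.imread("pics/scene0.png")[:,:,::-1]
crop(t,315,170,100,80,8,"pics/tc.png");crop(t,190,150,90,70+10,7,"pics/tm.png")
crop(s,255,160,100,70,8,"pics/sc.png");crop(s,310,205,100,75,8,"pics/sm.png")
E
```

```text
(no output)
```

View pics/tc.png

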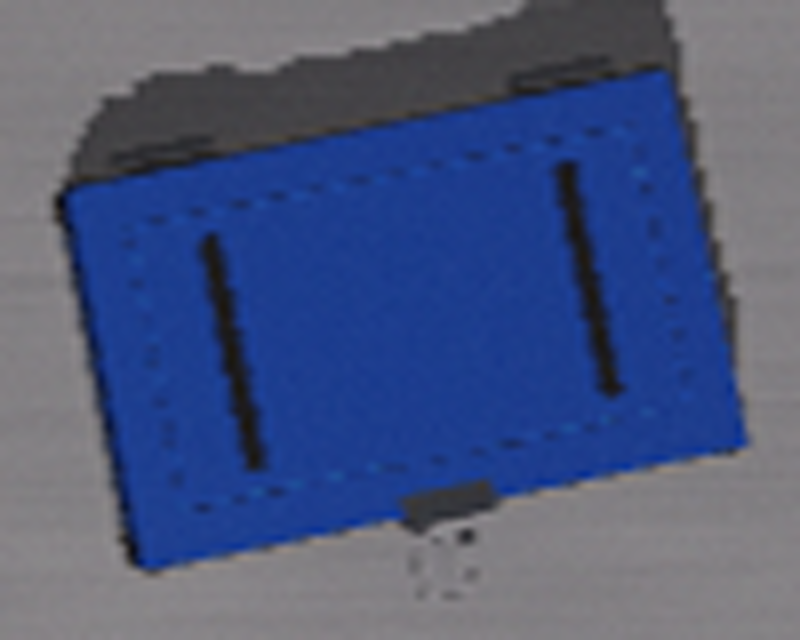

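View pics/tm.png

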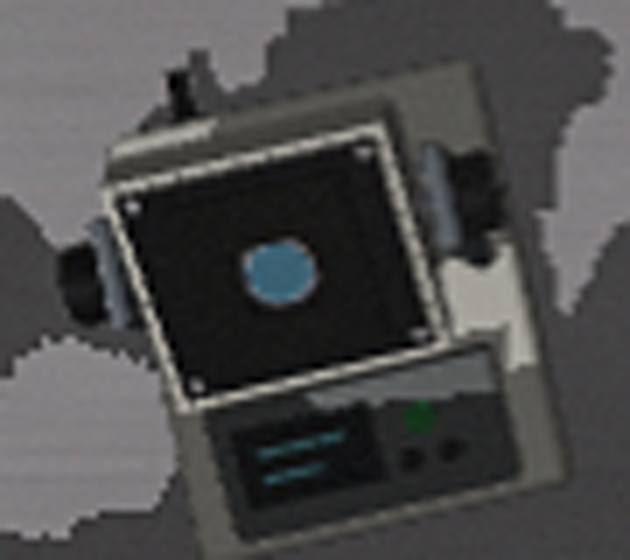

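View pics/sc.png

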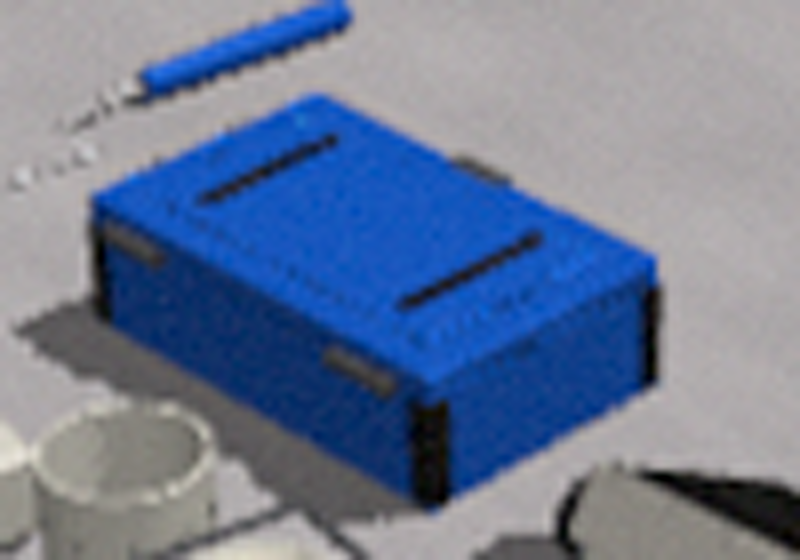

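View pics/sm.png

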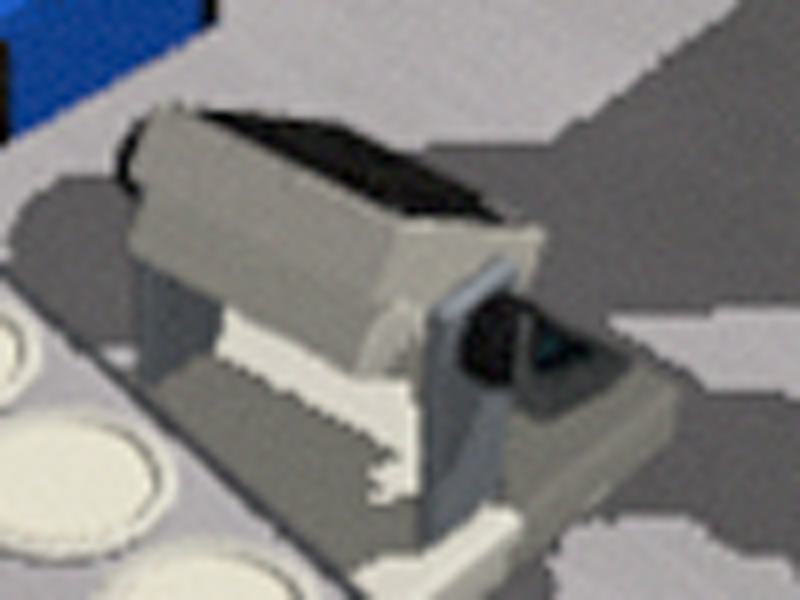

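The case front faces the robot, yawed about 10°. The meter face's corners are clear in the top crop. Next I measure the case and the head.

Run:
```python
from h import *
t=cv2.imread("pics/top0.png")[:,:,::-1];s=cv2.imread("pics/scene0.png")[:,:,::-1]
hsv=cv2.cvtColor(t,cv2.COLOR_RGB2HSV);m=cv2.inRange(hsv,(105,120,90),(125,255,255));m[:,:318]=0;m[:,415:]=0;m[:160]=0;m[250:]=0
cs=max(cv2.findContours(m,0,1)[0],key=cv2.contourArea)
W=np.array([onz("top",p[0],.072)[:2] for p in cs],np.float32)
r=cv2.minAreaRect(W);print("rect",r,cv2.boxPoints(r))
# from crop corners
f=lambda o,k,p:((p[0]+.5)/k-.5+o[0],(p[1]+.5)/k-.5+o[1])
C=[onz("top",f((315,170),8,p),.072) for p in((68,190),(668,70),(745,443),(150,570))]
print(np.round(C,4));print([np.linalg.norm(C[i]-C[i-1]) for i in range(4)])
print("hasp knuckle",[onz("top",f((315,170),8,p),.066) for p in((400,510),(495,490))])
# scene lid corners
S=[f((255,160),8,p) for p in((430,385),(655,262),(320,95),(95,200))]
print("scene lid",np.round([onz("scene",p,.072) for p in S],4))
# head face
T=[f((190,150),7,p) for p in((105,187),(381,124),(450,345),(183,410))] #RL RR FR FL
Sc=[f((310,205),8,p) for p in((397,212),(180,105),(340,125),(545,232))]
for a,b in zip(T,Sc): print(tri(a,b))
print("win",[onz("top",f((190,150),7,(280,271)),z) for z in(.15,.158)])
b=[f((190,150),7,p) for p in((470,65),(565,478),(205,560))]
print("base",[onz("top",p,.03) for p in b])
```

```text
rect ((0.5441657304763794, -0.18689407408237457), (0.14841045439243317, 0.24034307897090912), 10.828631401062012) [[ 0.44870496 -0.08280347]
 [ 0.4938587  -0.31886688]
 [ 0.6396265  -0.2909847 ]
 [ 0.59447277 -0.05492127]]
[[ 0.5946 -0.0572  0.072 ]
 [ 0.639  -0.2906  0.072 ]
 [ 0.4946 -0.3169  0.072 ]
 [ 0.4494 -0.0866  0.072 ]]
[np.float64(0.14814374762141316), np.float64(0.2375810568132214), np.float64(0.14676697906643557), np.float64(0.23467582538769519)]
hasp knuckle [array([ 0.47052875, -0.18372453,  0.066     ]), array([ 0.4776769 , -0.22067884,  0.066     ])]
scene lid [[ 0.5976 -0.0496  0.072 ]
 [ 0.4553 -0.078   0.072 ]
 [ 0.4961 -0.3097  0.072 ]
 [ 0.6404 -0.2801  0.072 ]]
(array([0.6375522 , 0.27516666, 0.18124804]), np.float64(0.0011102720555814267))
(array([0.65907475, 0.1700504 , 0.17592114]), np.float64(0.009036178551433627))
(array([0.57184447, 0.15163168, 0.12204171]), np.float64(0.013758726583046513))
(array([0.55084026, 0.25746132, 0.12549264]), np.float64(0.00121071938394712))
win [array([0.6066325 , 0.21231739, 0.15      ]), array([0.60601562, 0.21070084, 0.158     ])]
base [array([0.70916162, 0.15073427, 0.03      ]), array([0.52110333, 0.10823482, 0.03      ]), array([0.48604168, 0.26983683, 0.03      ])]
```

Lid size reads 148x240 mm at the assumed height, and the head's left edge triangulates to 104.6 mm, both as expected. The slope comes out near 0.56. I'll plan the hasp and lid waypoints and check their reachability.

```bash
cat >> h.py <<'E'
C=np.array([.5455,-.1862]);YAW=np.radians(10.8)
GD=arm.grip_depth
def cw(x,y,z):  # case -> world
    c,s=np.cos(YAW),np.sin(YAW);return np.array([C[0]+c*x-s*y,C[1]+s*x+c*y,z])
def Rdown(yaw,flip=False):
    c,s=np.cos(yaw),np.sin(yaw);x=np.array([c,s,0]);z=np.array([0,0,-1.]);
    if flip:x=-x
    return np.stack([x,np.cross(z,x),z],1)
def tab(th,ph):  # grasp point of hasp tab in world
    px,pz=-.156,.006
    a=px-.037*np.sin(th)-.017*np.cos(th);b=pz-.037*np.cos(th)+.017*np.sin(th)
    X=a*np.cos(ph)+b*np.sin(ph);Z=-a*np.sin(ph)+b*np.cos(ph)
    return cw(.075+X,0,.06+Z)
def tcp(g,R): return g+R[:,2]*GD
E
python3 - <<'E'
from h import *
print(np.round(arm.current_tool_rot(),3))
for fl in(0,1):
    R=Rdown(YAW,fl)
    for th,ph in((0,0),(1.6,0),(1.6,.8),(1.6,1.65)):
        q=arm.solve_ik(tcp(tab(th,ph),R),R);print(fl,th,ph,np.round(tab(th,ph),3),None if q is None else np.round(q,0))
p=np.array([(482+.5)/8-.5+255,(162+.5)/8-.5+160]);print("scene knuckle",onz("scene",p,.070), "pin",cw(-.081,0,.066))
E
```

```text
[[-0.921  0.39  -0.001]
 [ 0.39   0.921 -0.001]
 [ 0.    -0.001 -1.   ]]
0 0 0 [ 0.449 -0.205  0.029] [-31.  36. 107.  -0.  37.  48.]
0 1.6 0 [ 0.43  -0.208  0.084] [-33.  29. 107.  -0.  44.  46.]
0 1.6 0.8 [ 0.504 -0.194  0.215] [-27.  23.  90.  -0.  67.  52.]
0 1.6 1.65 [ 0.658 -0.165  0.25 ] [-19.  32.  68.  -0.  81.  60.]
1 0 0 [ 0.449 -0.205  0.029] [ -31.   36.  107.   -0.   37. -132.]
1 1.6 0 [ 0.43  -0.208  0.084] [ -33.   29.  107.   -0.   44. -134.]
1 1.6 0.8 [ 0.504 -0.194  0.215] [ -27.   23.   90.   -0.   67. -128.]
1 1.6 1.65 [ 0.658 -0.165  0.25 ] [ -19.   32.   68.   -0.   81. -120.]
scene knuckle [ 0.46585638 -0.20689474  0.07      ] pin [ 0.46593473 -0.20137789  0.066     ]
```

Run:
```python
from h import *
R=Rdown(YAW);g=tab(0,0)
p=arm.current_ee_pos();arm.grip(.06)
arm.move_l([p[0],p[1],.30],feed=.25)
arm.move_to(tcp(g,R)+[0,0,.17],R)
im=arm.snapshot("top");crop(im,315,150,110,110,5,"pics/t1.png")
arm.move_l(tcp(g,R)+[0,0,.002],R,feed=.15)
im=arm.snapshot("scene");crop(im,240,140,120,100,6,"pics/s1.png")
print(arm.current_t(),arm.current_force(),arm.current_ee_pos())
```

```text
5.475 [ 0.29151163  0.1758308  -0.4364658 ] [ 0.44964276 -0.20477852  0.01287734]
```

View pics/s1.png

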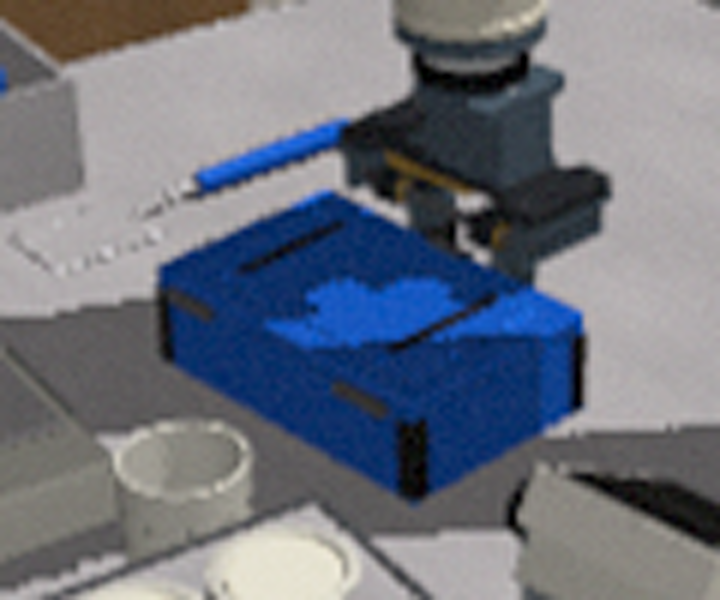

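View pics/t1.png

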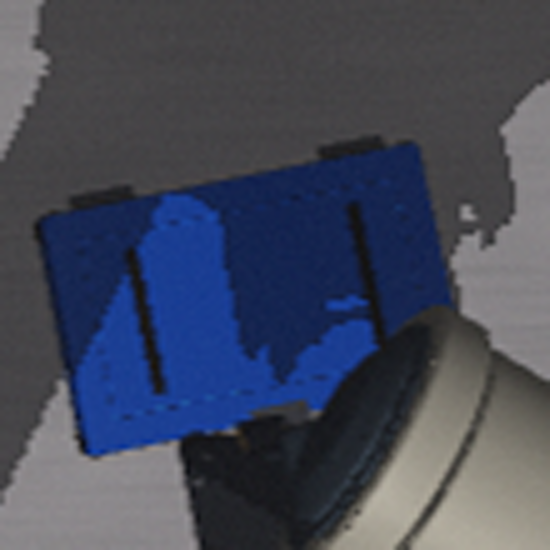

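The fingers straddle the hasp knuckle (around (465,215) in the scene crop) with no contact force. Next I grip.

Run:
```python
from h import *
arm.grip(.0)
print(arm.current_t(),arm.current_width(),arm.current_force())
R=Rdown(YAW)
if .017<arm.current_width()<.024:
    for th in(.25,.5):
        arm.move_l(tcp(tab(th,0),R),R,feed=.08);print(th,np.round(arm.current_force(),1),arm.current_width())
```

```text
6.1667 0.019676069264007532 [ -2.24445734 -10.38879514  -1.28867378]
0.25 [ 3.4 -3.3  2.9] 0.019558949270932456
0.5 [ 2.9 -5.1  3.3] 0.01958708389708552
```

Run:
```python
from h import *
R=Rdown(YAW)
for th in(.8,1.1,1.4,1.62):
    arm.move_l(tcp(tab(th,0),R),R,feed=.12);print(th,np.round(arm.current_force(),1),round(arm.current_width(),4))
for ph in(.15,.3):
    arm.move_l(tcp(tab(1.65,ph),R),R,feed=.12);print(ph,np.round(arm.current_force(),1),round(arm.current_width(),4))
im=arm.snapshot("scene");crop(im,240,120,120,100,6,"pics/s2.png")
print(arm.current_t())
```

```text
0.8 [ 3.6 -4.4  2.4] 0.0196
1.1 [ 5.  -4.1  3.1] 0.0196
1.4 [ 5.6 -4.5  3.1] 0.02
1.62 [ -3.4 -10.3   2.9] 0.0195
0.15 [ 3.6 -7.1  1.7] 0.0197
0.3 [ 4.3 -7.2  1.7] 0.0196
8.55
```

View pics/s2.png

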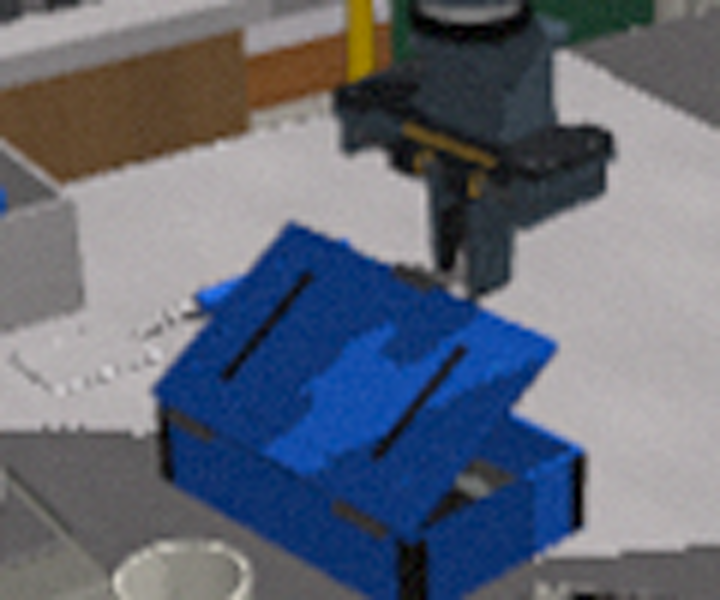

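The lid is rising, about 0.3 rad open, with the hasp held and small forces. I'll continue to 1.68.

Run:
```python
from h import *
R=Rdown(YAW)
for ph in(.5,.7,.9,1.1,1.3,1.5,1.68):
    arm.move_l(tcp(tab(1.65,ph),R),R,feed=.15);print(ph,np.round(arm.current_force(),1),round(arm.current_width(),4))
arm.grip(.05)
p=arm.current_ee_pos()
arm.move_l([p[0],p[1],p[2]+.05],feed=.2)
# move aside toward the robot, clear of top view
arm.move_to(np.array([.40,.05,.33]),R)
im=arm.snapshot("scene");crop(im,240,120,120,100,6,"pics/s3.png")
im=arm.snapshot("top");crop(im,315,140,110,110,5,"pics/t3.png");cv2.imwrite("pics/top3.png",im[:,:,::-1])
print(arm.current_t())
```

```text
0.5 [ 3.5 -7.6  3. ] 0.0197
0.7 [ 2.9 -7.2  4.4] 0.0197
0.9 [ 4.3 -6.7  3.6] 0.0197
1.1 [ 5.2 -7.7 -1.4] 0.0198
1.3 [ 6.2 -8.1 -4.5] 0.0194
1.5 [ 4.4 -9.9 -7.2] 0.0196
1.68 [ 2.7 -8.2  3.8] 0.0195
13.825
```

View pics/s3.png

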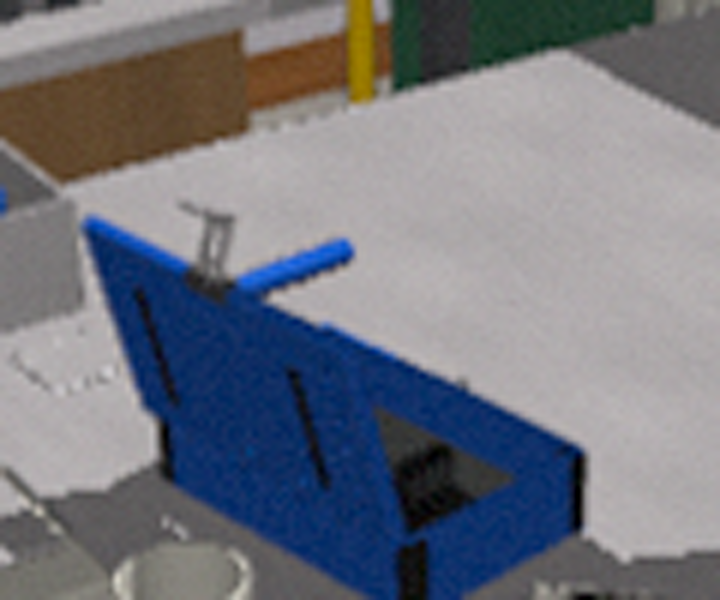

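View pics/t3.png

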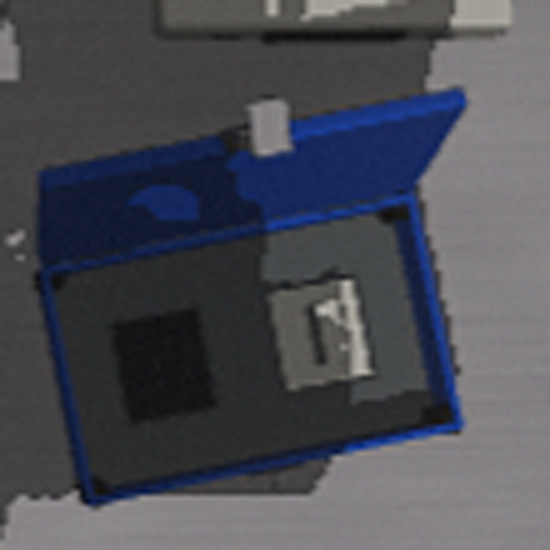

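The lid stands open past upright. The white slide is in the right-hand (-y) nest, at crop (268–374, 277–392), and the black one is at left.

Run:
```python
from h import *
t=cv2.imread("pics/top3.png")[:,:,::-1]
crop(t,362,190,36,36,16,"pics/t3b.png")
f=lambda o,k,p:((p[0]+.5)/k-.5+o[0],(p[1]+.5)/k-.5+o[1])
P=[f((315,140),5,p) for p in((268,290),(355,277),(374,378),(288,392))]
W=np.array([onz("top",p,.020) for p in P]);print(W.round(4),W.mean(0),[np.linalg.norm(W[i]-W[i-1]).round(4) for i in range(4)])
B=[f((315,140),5,p) for p in((112,324),(198,310),(216,408),(132,423))]
V=np.array([onz("top",p,.020) for p in B]);print("black",V.mean(0))
print("nests expected",cw(0,-.052,.02),cw(0,.052,.02))
print("yaw",np.degrees(np.arctan2(*(W[1]-W[2])[[1,0]])),np.degrees(np.arctan2(*(W[0]-W[3])[[1,0]])),np.degrees(np.arctan2(*(V[0]-V[3])[[1,0]])))
# case rim outer corners z=.06
Q=[f((315,140),5,p) for p in((413,192),(462,425),(90,505),(38,270))]
U=np.array([onz("top",p,.060) for p in Q]);print("rim",U.round(4),U.mean(0),[np.linalg.norm(U[i]-U[i-1]).round(4) for i in range(4)])
```

```text
[[ 0.5825 -0.2056  0.02  ]
 [ 0.5904 -0.2623  0.02  ]
 [ 0.5251 -0.2732  0.02  ]
 [ 0.5168 -0.2172  0.02  ]] [ 0.55370412 -0.2395507   0.02      ] [np.float64(0.0668), np.float64(0.0573), np.float64(0.0662), np.float64(0.0566)]
black [ 0.53429516 -0.13778233  0.02      ]
nests expected [ 0.55524383 -0.23727894  0.02      ] [ 0.53575617 -0.13512106  0.02      ]
yaw 9.422795691602106 10.010308880978313 10.598854694657325
rim [[ 0.6412 -0.2911  0.06  ]
 [ 0.4953 -0.3182  0.06  ]
 [ 0.4492 -0.0854  0.06  ]
 [ 0.5945 -0.0552  0.06  ]] [ 0.54504064 -0.18746442  0.06      ] [np.float64(0.2405), np.float64(0.1484), np.float64(0.2373), np.float64(0.1483)]
```

View pics/t3b.png

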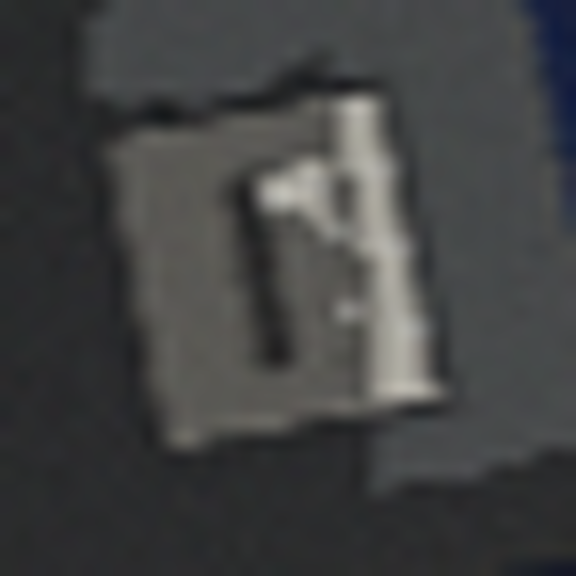

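Plate size reads 66x57 mm at the assumed height, and its centre is within 3 mm of the expected nest. Next I grasp the fin.

Run:
```python
from h import *
R=Rdown(np.radians(10.0));g=np.array([.5542,-.2388,.042])
arm.move_to(tcp(g,R)+[0,0,.16],R)
print(arm.current_t(),np.round(arm.current_force(),1))
arm.move_l(tcp(g,R),R,feed=.15)
print(arm.current_t(),np.round(arm.current_force(),1),arm.current_width())
im=arm.snapshot("scene");crop(im,240,120,120,100,6,"pics/s4.png")
arm.grip(0)
print(arm.current_t(),np.round(arm.current_force(),1),arm.current_width(),arm.current_ee_pos())
```

```text
15.175 [-0.7 -0.3  0.3]
16.3917 [-0.3 -0.   0.4] 0.05006224513183071
17.0833 [ 0.3 -0.3  1.2] 0.014086790015288514 [ 0.55418844 -0.23882143  0.02322429]
```

View pics/s4.png

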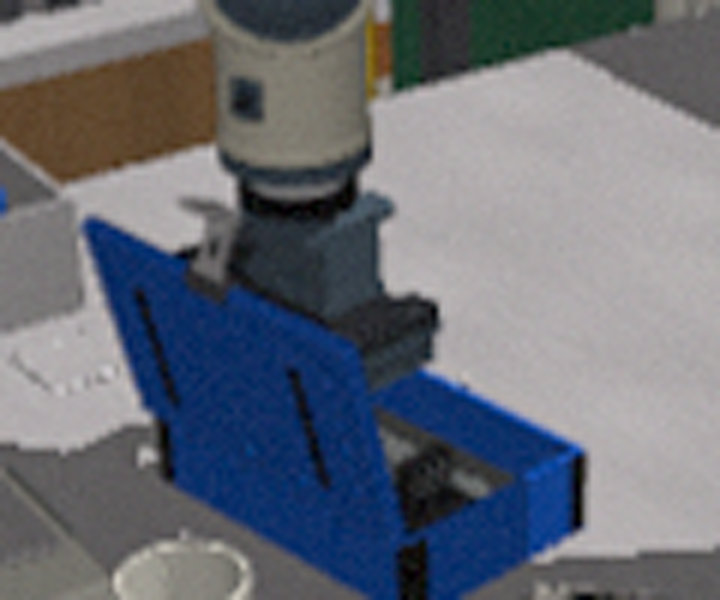

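The fin is gripped at 14.1 mm with no side force. Next I lift and take fresh pictures of the meter.

Run:
```python
from h import *
p=arm.current_ee_pos()
arm.move_l([p[0],p[1],p[2]+.02],feed=.08);print(np.round(arm.current_force(),2),arm.current_width())
arm.move_l([p[0],p[1],.27],feed=.25);print(np.round(arm.current_force(),2),np.round(arm.current_torque(),2),arm.current_width(),arm.current_t())
T=np.mean([arm.snapshot("top").astype(float) for _ in range(4)],0)
S=np.mean([arm.snapshot("scene").astype(float) for _ in range(4)],0)
np.save("T4.npy",T);np.save("S4.npy",S)
T=np.clip(T,0,255).astype(np.uint8);S=np.clip(S,0,255).astype(np.uint8)
crop(T,195,150,80,75,10,"pics/t5.png");crop(T,335,120,110,110,5,"pics/t5c.png")
crop(S,315,205,80,60,10,"pics/s5.png");crop(S,240,90,120,100,5,"pics/s5c.png")
```

```text
[ 0.97  0.24 -2.76] 0.013724199889844094
[-0.99 -0.04 -1.93] [-0.09  0.11  0.01] 0.013989798360456596 18.5417
```

View pics/t5.png

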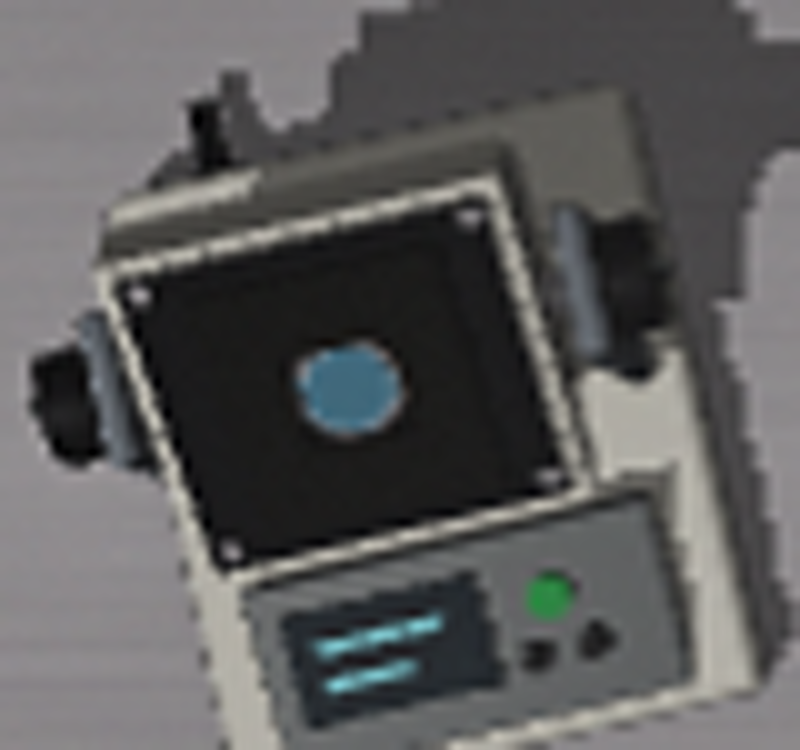

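View pics/s5.png

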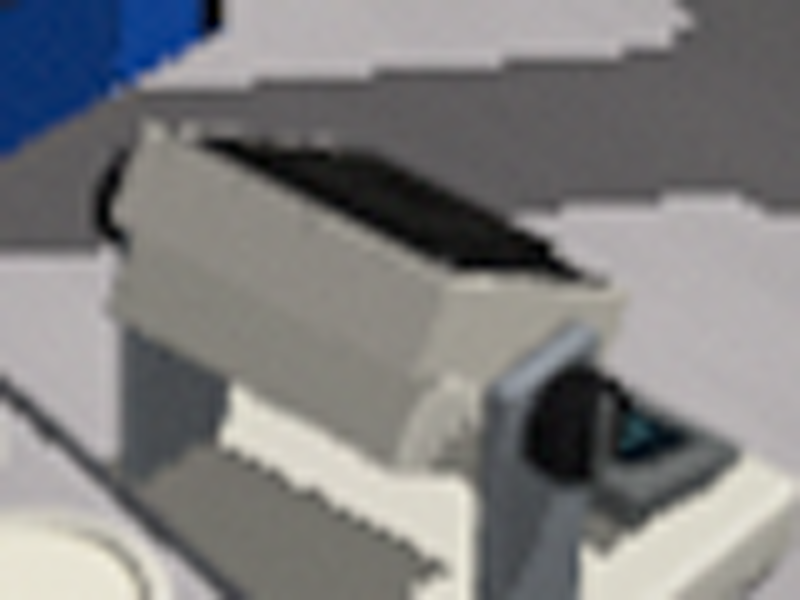

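View pics/s5c.png

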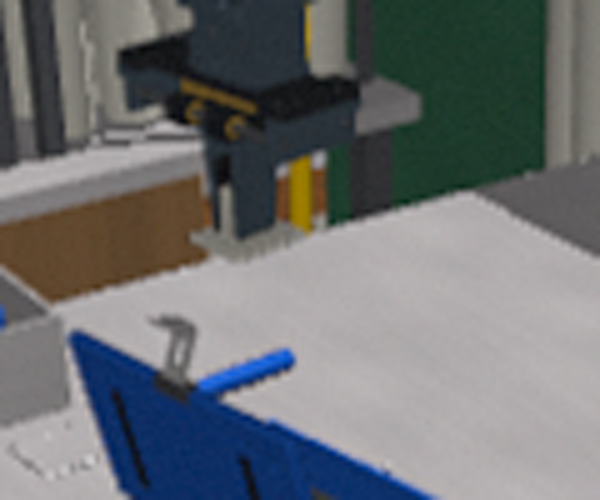

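The slide is held level and square. In the top crop the face corners are (100,268), (497,178), (597,487) and (220,583). In the scene crop they are (445,281), (147,124) and (625,290), with the front-right corner hidden behind the seal.

```bash
cat > meas.py <<'E'
from h import *
T=np.load("T4.npy").mean(2);S=np.load("S4.npy")
f=lambda o,k,p:np.array([(p[0]+.5)/k-.5+o[0],(p[1]+.5)/k-.5+o[1]])
o=(195,150)
tc=[f(o,10,p) for p in((100,268),(497,178),(597,487),(220,583))]
sc=[f((315,205),10,p) for p in((445,281),(147,124),None,(625,290)) if p]
P={}
for n,i,j in(("RL",0,0),("RR",1,1),("FL",3,2)):
    P[n],e=tri(tc[i],sc[j]);print(n,P[n].round(4),round(e,4))
d=P["RL"]-P["FL"];print("len",np.linalg.norm(d),"slope",np.arctan2(d[2],np.hypot(*d[:2])),"yaw",np.degrees(np.arctan2(d[1],d[0])))
e=P["RL"]-P["RR"];print("rear",np.linalg.norm(e),"yaw",np.degrees(np.arctan2(-e[0],e[1])))
# PnP top
c=arm.get_calibration("top");K=c["intrinsics"];Tw=c["cam_to_world"]
obj=np.array([[.052,.057,0],[.052,-.057,0],[-.052,-.057,0],[-.052,.057,0]])
ok,rs,ts,er=cv2.solvePnPGeneric(obj,np.array(tc),K,np.array([c["k1"],0,0,0]),flags=cv2.SOLVEPNP_IPPE)
for r,t_ ,e_ in zip(rs,ts,er):
    R=Tw[:3,:3]@cv2.Rodrigues(r)[0];p=Tw[:3,:3]@t_.ravel()+Tw[:3,3]
    print("pnp",p.round(4),"n",R[:,2].round(3),"slope",np.arccos(R[2,2]).round(3),"yaw",np.degrees(np.arctan2(-R[0,1],R[1,1])).round(2),e_)
# window blob (blue) centroid
T3=np.clip(np.load("T4.npy"),0,255).astype(np.uint8);h=cv2.cvtColor(T3,cv2.COLOR_RGB2HSV)
m=cv2.inRange(h,(90,80,80),(115,255,255));m[:175]=0;m[200:]=0;m[:,:220]=0;m[:,240:]=0
M=cv2.moments(m,True);w=(M["m10"]/M["m00"],M["m01"]/M["m00"]);print("win px",w,onz("top",w,.153),onz("top",w,.158))
# mid of edge intersection of face diagonals
A=[onz("top",p,z) for p,z in zip(tc,(.181,.181,.125,.125))];print(np.round(A,4),np.mean(A,0));
print("front edge",np.linalg.norm(A[2]-A[3]),"rear",np.linalg.norm(A[0]-A[1]))
for i,j in((0,1),(3,2)):
    e=A[i]-A[j];print("yaw",np.degrees(np.arctan2(-e[0],e[1])))
for i,j in((0,3),(1,2)):
    e=A[i]-A[j];print("yaw",np.degrees(np.arctan2(e[1],e[0])),np.hypot(*e[:2]), "slope by cos",np.arccos(np.hypot(*e[:2])/.104))
E
python3 meas.py
```

```text
RL [0.6382 0.2762 0.1767] 0.0004
RR [0.6619 0.1667 0.1777] 0.001
FL [0.5516 0.2554 0.1246] 0.0015
len 0.10321608147765389 slope 0.5298712101776847 yaw 13.543635772358359
rear 0.11203809480915569 yaw 12.2192846808527
pnp [0.609  0.2136 0.1371] n [-0.518 -0.106  0.849] slope 0.557 yaw 13.01 [0.17994492]
pnp [0.611  0.2129 0.1382] n [ 0.381 -0.242  0.892] slope 0.469 yaw 15.77 [0.53383857]
win px (229.35714285714286, 188.44642857142858) [0.60595117 0.21231373 0.153     ] [0.60556783 0.21130044 0.158     ]
[[0.6378 0.2749 0.181 ]
 [0.6619 0.1659 0.181 ]
 [0.5789 0.1459 0.125 ]
 [0.5521 0.2548 0.125 ]] [0.60768528 0.21036956 0.153     ]
front edge 0.11214216829626755 rear 0.1116859031009098
yaw 12.41650839040336
yaw 13.804828338449845
yaw 13.240152123669965 0.08803279919132007 slope by cos 0.5614777552724562
yaw 13.550633611375181 0.0853233947605931 slope by cos 0.6086559193496297
```

Slope estimates are 0.53, 0.56 and 0.56, so I'll take 0.553. Yaw is about 13.2° and the seal centre is about (0.604, 0.211, 0.158), matching the given height. Next I approach and creep in with force and moment readings.

```bash
cat >> h.py <<'E'
W0=np.array([.6037,.2112,.1575]);PSI=np.radians(13.2);SL=.553
def frame(sl=SL,roll=0,psi=PSI):
    u=np.array([np.cos(sl)*np.cos(psi),np.cos(sl)*np.sin(psi),np.sin(sl)])
    n=np.array([-np.sin(sl)*np.cos(psi),-np.sin(sl)*np.sin(psi),np.cos(sl)])
    if roll: n=cv2.Rodrigues(u*roll)[0]@n
    return np.stack([u,np.cross(-n,u),-n],1)
def wp(d,R,W=W0): return W-R[:,2]*(.0112+d)
def wrench(n=3):
    F=np.mean([np.r_[arm.current_force(),arm.current_torque()] for _ in range(n)],0);return F
E
python3 - <<'E'
from h import *
R=frame()
for d in(.1,.015,0):
    q=arm.solve_ik(wp(d,R),R);print(d,wp(d,R).round(4),None if q is None else np.round(q,0))
p=arm.current_ee_pos()
arm.move_to(wp(.12,R),R)
print(arm.current_t(),arm.current_ee_pos(),arm.current_width())
arm.move_l(wp(.02,R),R,feed=.15)
w=wrench();print(arm.current_t(),w.round(2))
S=arm.snapshot("scene");crop(S,310,150,110,110,6,"pics/s6.png");T=arm.snapshot("top");crop(T,185,140,100,90,6,"pics/t6.png")
E
```

```text
0.1 [0.5468 0.1979 0.2521] [ 14.  11. 108.  -1.  29.  92.]
0.015 [0.5903 0.2081 0.1798] [ 14.  21. 108.  -2.  19.  93.]
0 [0.598  0.2099 0.167 ] [ 14.  23. 108.  -2.  18.  93.]
20.5333 [0.53732704 0.19489338 0.26930798] 0.014025402428107481
21.35 [ 0.01  0.37 -1.   -0.15  0.59 -0.01]
```

View pics/s6.png

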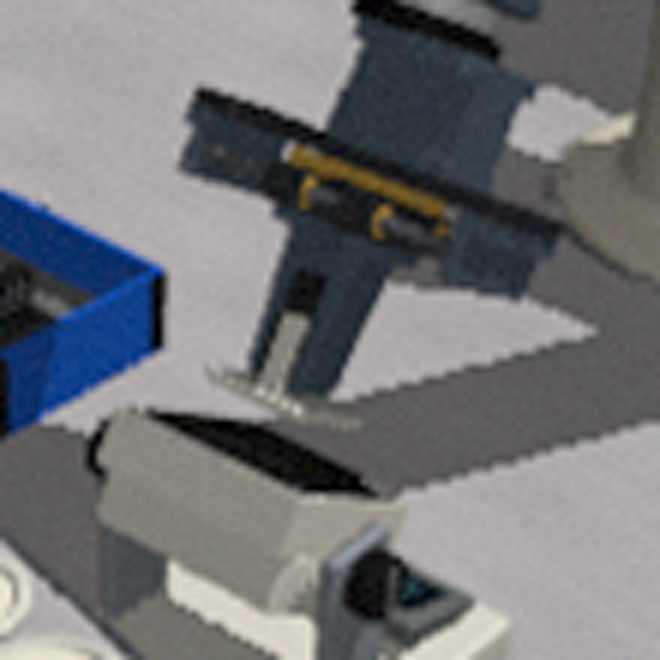

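View pics/t6.png

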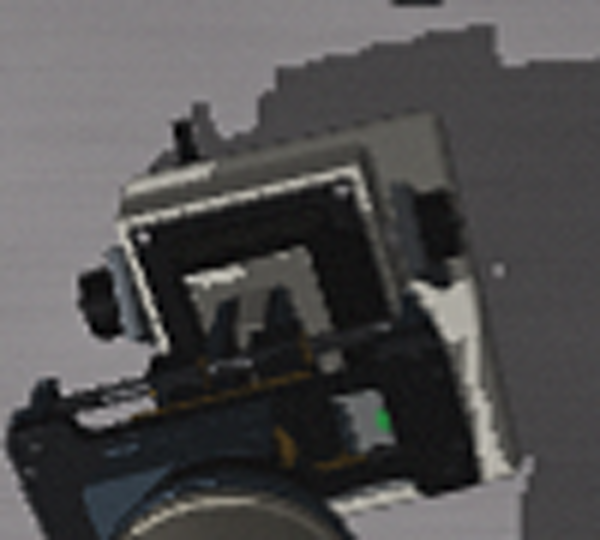

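The plate hangs over the head, visually parallel. I'll creep in with a baseline taken just before contact.

Run:
```python
from h import *
R=frame()
arm.move_l(wp(.006,R),R,feed=.06);arm.sleep(.2)
b=wrench(5);print(b.round(2),arm.current_t());np.save("b.npy",b)
for d in np.arange(.005,-.0031,-.001):
    arm.move_l(wp(d,R),R,feed=.03);arm.sleep(.1)
    w=wrench(5)-b;f=R.T@w[:3];t=R.T@w[3:]
    print(round(d,4),"f",f.round(2),"t",t.round(3),round(arm.current_width(),4))
    if -f[2]>4:break
print(arm.current_t())
```

```text
[-0.1   0.42 -0.84 -0.23  0.57 -0.03] 22.0333
0.005 f [0.07 0.37 0.28] t [0.114 0.094 0.01 ] 0.014
0.004 f [ 0.24  0.24 -0.04] t [0.049 0.069 0.019] 0.0135
0.003 f [ 0.28 -0.11 -0.02] t [ 0.062 -0.015  0.004] 0.0138
0.002 f [-0.29  0.79  0.41] t [0.052 0.005 0.023] 0.0139
0.001 f [-0.28 -0.02 -2.17] t [ 0.032 -0.062  0.012] 0.0138
0.0 f [ 0.49  0.32 -4.26] t [ 0.01  -0.082  0.094] 0.0138
24.1333
```

Contact came about 1.5 mm early and follows the spring rate. The moment is noisy, so I'll press a bit deeper, average, and compare different tilts about the face centre.

```bash
cat >> h.py <<'E'
def wavg(n=25):
    a=[]
    for _ in range(n):
        a.append(np.r_[arm.current_force(),arm.current_torque()]);arm.sleep(.01)
    a=np.array(a);return a.mean(0),a.std(0)
E
python3 - <<'E'
from h import *
t0=arm.current_t();m,s=wavg(5);print(arm.current_t()-t0)
def at(d,sl,roll=0):
    R=frame(sl,roll);arm.move_l(wp(d,R),R,feed=.03);arm.sleep(.1);m,s=wavg();return R,m,s
R0,b,s=at(.004,SL);print("base",b.round(3),"sd",s.round(2))
for sl in(SL,SL-.035,SL+.035):
    R,b,_=at(.004,sl)
    R,m,_=at(-.0012,sl);w=m-b
    print(round(sl,3),"f",(R.T@w[:3]).round(2),"t",(R.T@w[3:]).round(3),"cop x,y mm",((R.T@w[3:])[1]/-(R.T@w[:3])[2]*1e3).round(1),((R.T@w[3:])[0]/(R.T@w[:3])[2]*1e3).round(1),arm.current_t())
E
```

```text
0.04170000000000229
base [-0.103 -0.216 -1.223 -0.154  0.564 -0.002] sd [0.38 0.48 0.44 0.03 0.03 0.02]
0.553 f [ 1.14 -0.56 -6.08] t [0.022 0.057 0.01 ] cop x,y mm 9.4 -3.6 25.9583
0.518 f [ 0.02 -0.21 -5.84] t [0.005 0.13  0.001] cop x,y mm 22.3 -0.9 27.225
0.588 f [ 0.64  0.07 -7.47] t [-0.101 -0.125  0.005] cop x,y mm -16.7 13.5 28.4917
```

The centre of pressure flips from +22 mm (0.518) to −17 mm (0.588), so the slope is about 0.56, agreeing with vision. Roll gets the same test.

Run:
```python
from h import *
def at(d,sl,roll=0):
    R=frame(sl,roll);arm.move_l(wp(d,R),R,feed=.04);arm.sleep(.1);m,s=wavg();return R,m,s
for sl,r in((.56,.03),(.56,-.03),(.56,0)):
    R,b,_=at(.004,sl,r)
    R,m,_=at(-.0012,sl,r);w=m-b;f=R.T@w[:3];t=R.T@w[3:]
    print(sl,r,"f",f.round(2),"t",t.round(3),"cop",(-t[1]/f[2]*1e3).round(1),(t[0]/f[2]*1e3).round(1),arm.current_t(),arm.current_width())
S=arm.snapshot("scene");crop(S,310,170,100,100,7,"pics/s7.png");T=arm.snapshot("top");crop(T,195,150,75,70,9,"pics/t7.png")
cv2.imwrite("pics/top7.png",T[:,:,::-1])
```

```text
0.56 0.03 f [-0.56 -0.3  -7.23] t [-0.083 -0.307  0.02 ] cop -42.5 11.5 29.7 0.013978532930488934
0.56 -0.03 f [ 0.09  1.13 -6.86] t [-0.094 -0.102 -0.018] cop -14.8 13.7 31.025 0.013683176667909419
0.56 0 f [ 0.38 -2.48 -6.06] t [ 0.423 -0.053  0.054] cop -8.7 -69.9 32.2083 0.013944566612373257
```

View pics/s7.png

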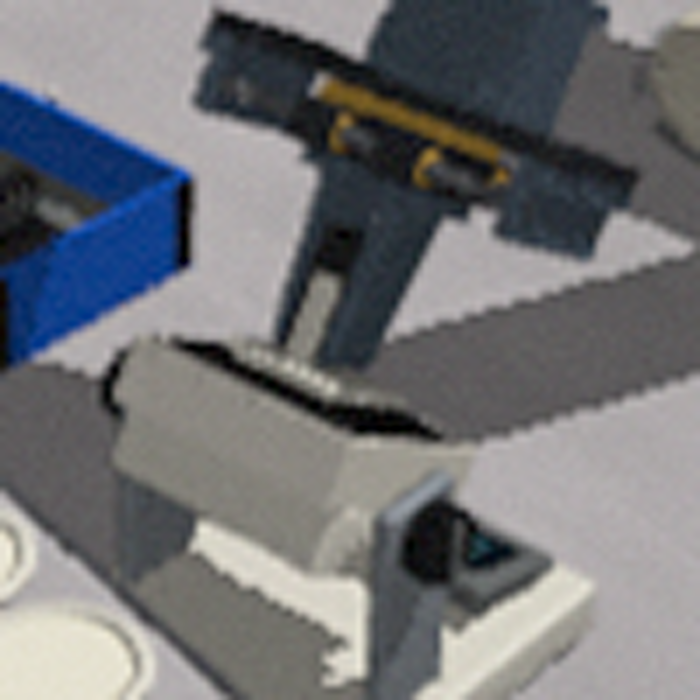

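View pics/t7.png

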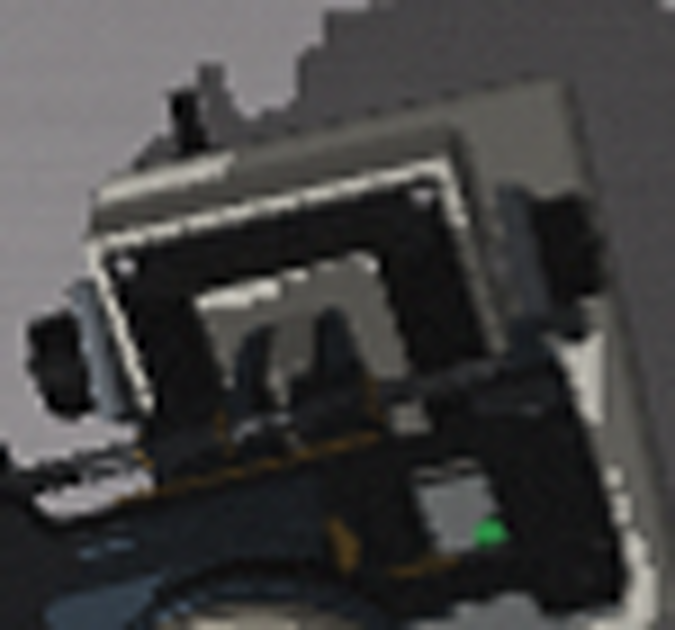

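The slide lies over the seal, but the roll moments are inconsistent: one centre of pressure falls off the plate, so the reading had not settled. I'll check settling and measure the centring from the top picture.

Run:
```python
from h import *
f=lambda o,k,p:np.array([(p[0]+.5)/k-.5+o[0],(p[1]+.5)/k-.5+o[1]])
R=frame(.56);u=R[:,0];n=-R[:,2];v=np.cross(n,u)
def onplane(px,h):
    o,d=ray("top",px);s=((W0+n*h-o)@n)/(d@n);p=o+d*s-W0;return np.array([p@u,p@v])*1e3
print("plate rear corners (want 32,±28)",[onplane(f((195,150),9,p),.008-.0025).round(1) for p in((195,297),(377,252))])
print("plate right edge",[onplane(f((195,150),9,p),.008-.0025).round(1) for p in((405,345),(390,290))])
print("face corners (want 52,±57)",[onplane(f((195,150),9,p),-.006).round(1) for p in((90,243),(440,158))],[onplane(f((195,150),10,p),-.006).round(1) for p in((597,487),(220,583))])
h=cv2.cvtColor(np.load("T4.npy").clip(0,255).astype(np.uint8),cv2.COLOR_RGB2HSV)
print("window (recess 6..10)",onplane((229.36,188.45),-.006).round(1),onplane((229.36,188.45),-.01).round(1))
for k in range(4):
    m,s=wavg(10);F=R.T@m[:3];t=R.T@m[3:];print("hold",arm.current_t(),F.round(2),t.round(3))
arm.move_l(wp(.004,R),R,feed=.04)
for k in range(5):
    m,s=wavg(10);F=R.T@m[:3];t=R.T@m[3:];print("off",arm.current_t(),F.round(2),t.round(3))
```

```text
plate rear corners (want 32,±28) [array([31.5, 27.4]), array([ 31.8, -29.8])]
plate right edge [array([ -1.1, -29. ]), array([ 18.4, -30. ])]
face corners (want 52,±57) [array([52.2, 54.6]), array([ 52.4, -55.3])] [array([-49.9, -58. ]), array([-51.3,  54.2])]
window (recess 6..10) [-0.7  0.7] [-2.6  1.5]
hold 32.3917 [ 0.35 -3.26 -5.24] [ 0.499 -0.603  0.061]
hold 32.475 [ 0.09 -2.98 -5.45] [ 0.535 -0.598  0.05 ]
hold 32.5583 [-0.14 -3.2  -5.16] [ 0.519 -0.589  0.068]
hold 32.6417 [ 0.33 -3.25 -5.18] [ 0.556 -0.567  0.057]
off 33.0083 [-0.57 -0.27  1.  ] [-0.023 -0.593  0.006]
off 33.0917 [-0.66  0.02  1.33] [-0.028 -0.585 -0.015]
off 33.175 [-0.8   0.04  1.13] [ 0.002 -0.592 -0.007]
off 33.2583 [-0.43 -0.04  0.87] [-0.018 -0.579 -0.025]
off 33.3417 [-0.68 -0.02  0.96] [-0.027 -0.591 -0.011]
```

Centring reads within about 2 mm: the plate corners are at (31.5, 27.4) and (31.8, −29.8) against (32, ±28). The moments turn out to be referenced about 165 mm behind the contact, so side force leaks into them. Corrected, zero moment falls near slope 0.535 and roll −0.005. I'll retest around there.

Run:
```python
from h import *
L=.165
def at(d,sl,roll=0):
    R=frame(sl,roll);arm.move_l(wp(d,R),R,feed=.04);arm.sleep(.1);m,s=wavg(40);return R,m,s
for sl,r in((.535,-.004),(.525,-.004),(.548,-.004)):
    R,b,_=at(.004,sl,r)
    R,m,_=at(-.0012,sl,r);w=m-b;f=R.T@w[:3];t=R.T@w[3:]
    print(sl,r,"f",f.round(2),"t",t.round(3),"cop",((L*f[0]-t[1])/f[2]*1e3).round(1),((t[0]+L*f[1])/f[2]*1e3).round(1),arm.current_t())
```

```text
0.535 -0.004 f [ 2.11 -1.02 -5.16] t [0.144 0.264 0.011] cop -16.2 4.9 34.7417
0.525 -0.004 f [ 1.43 -0.77 -5.19] t [ 0.138  0.384 -0.006] cop 28.7 -2.0 36.175
0.548 -0.004 f [ 1.55 -0.67 -5.69] t [0.109 0.189 0.005] cop -11.6 0.4 37.6083
```

The sign flips between 0.525 and 0.535, so I'll use 0.533, which the triangulated 0.530 supports. Now the final press.

Run:
```python
from h import *
L=.165
def at(d,sl,roll=0):
    R=frame(sl,roll);arm.move_l(wp(d,R),R,feed=.03);arm.sleep(.15);m,s=wavg(40);return R,m,s
R,b,_=at(.004,.533,-.004)
for d in(.0,-.0015):
    R,m,_=at(d,.533,-.004);w=m-b;f=R.T@w[:3];t=R.T@w[3:]
    print(d,"f",f.round(2),"t",t.round(3),"cop",((L*f[0]-t[1])/f[2]*1e3).round(1),((t[0]+L*f[1])/f[2]*1e3).round(1),arm.current_t(),arm.current_width())
print(np.linalg.norm(arm.current_ee_pos()-wp(d,R)),arm.current_dq())
S=arm.snapshot("scene");crop(S,240,120,160,130,5,"pics/s8.png");crop(S,325,205,60,50,13,"pics/s8b.png");T=arm.snapshot("top");crop(T,120,90,320,170,2.5,"pics/t8.png")
crop(T,195,150,75,70,9,"pics/t8b.png")
```

```text
0.0 f [ 1.53 -0.77 -3.48] t [0.14  0.333 0.   ] cop 23.1 -3.7 39.1833 0.013796281369640591
-0.0015 f [ 2.52 -0.67 -5.69] t [0.103 0.5   0.006] cop 14.7 1.2 39.9167 0.013561363060291834
0.00017738933046601324 [ 0.0017281  -0.08604878 -0.07063251 -0.05293304 -0.00130261 -0.07636352]
```

View pics/s8.png

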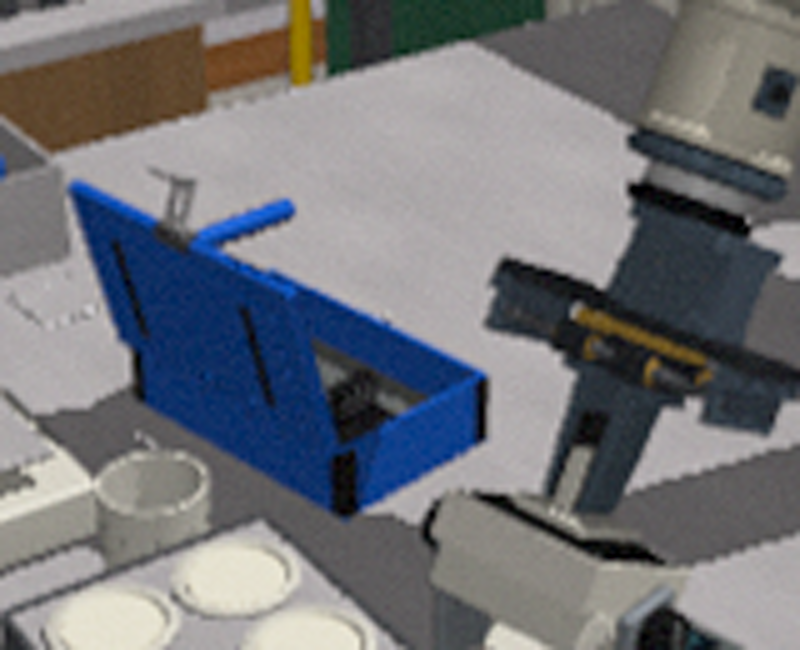

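View pics/s8b.png

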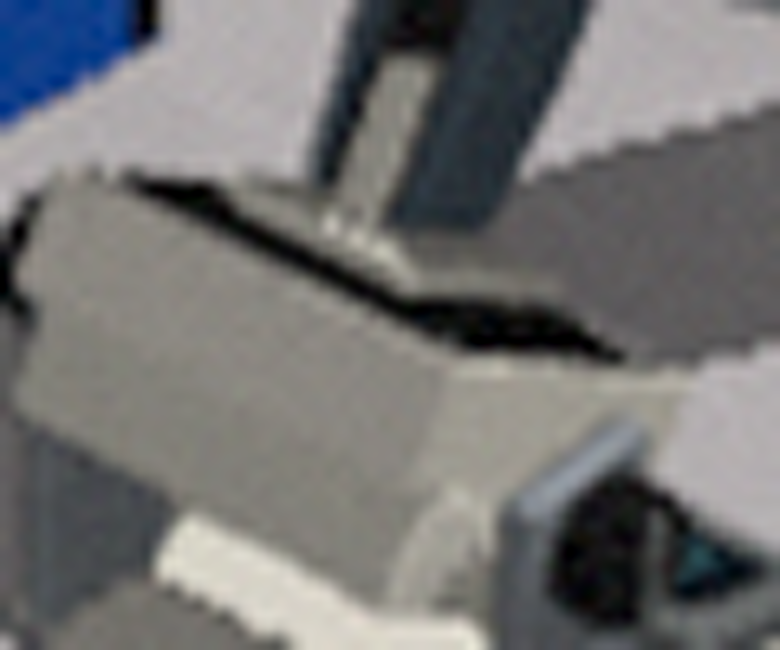

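View pics/t8.png

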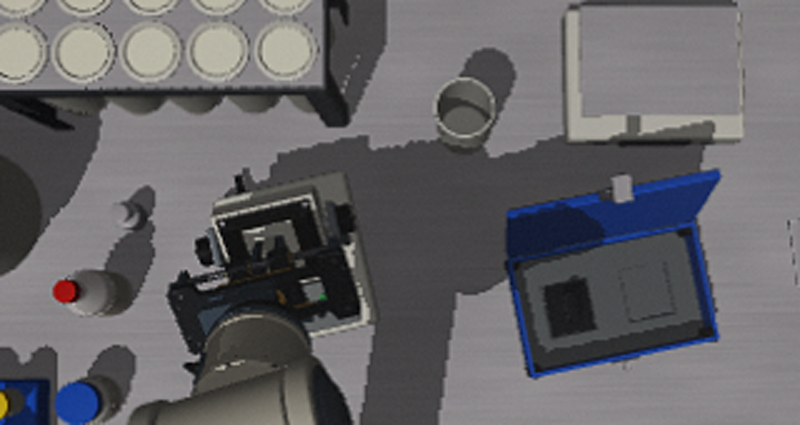

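View pics/t8b.png

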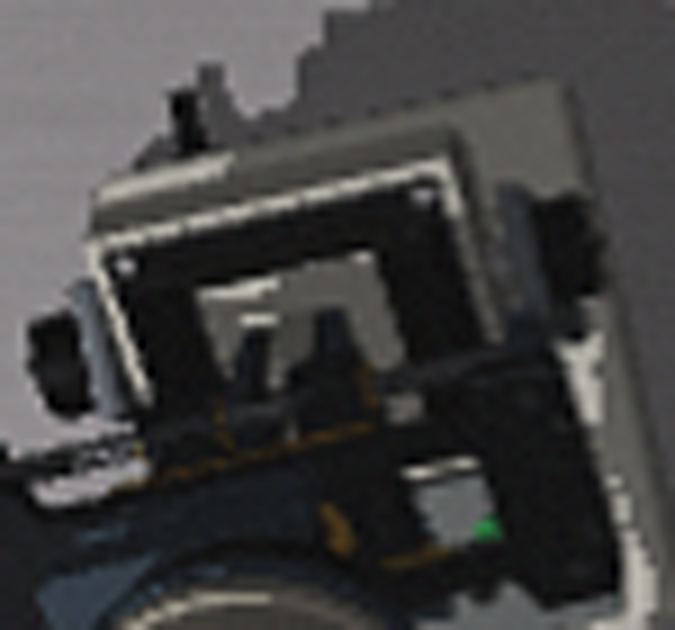

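The picture shows the plate parallel to the head's edge with the black seal visible all round. The black slide is in its nest, the other nest is empty, the lid is open, and the mould, flask, jar and weight are standing. I'll set a final slope of 0.540, inside the bracket, and verify.

Run:
```python
from h import *
L=.165
def at(d,sl,roll=0):
    R=frame(sl,roll);arm.move_l(wp(d,R),R,feed=.03);arm.sleep(.2);m,s=wavg(50);return R,m,s
R,b,_=at(.004,.54,-.004)
for d in(.0,-.0018):
    R,m,_=at(d,.54,-.004);w=m-b;f=R.T@w[:3];t=R.T@w[3:]
    print(d,"f",f.round(2),"t",t.round(3),"cop",((L*f[0]-t[1])/f[2]*1e3).round(1),((t[0]+L*f[1])/f[2]*1e3).round(1),arm.current_t(),arm.current_width())
T=arm.snapshot("top");crop(T,195,150,75,70,9,"pics/t9b.png")
S=arm.snapshot("scene");crop(S,325,205,60,50,13,"pics/s9b.png")
```

```text
0.0 f [ 1.85 -0.41 -3.69] t [0.102 0.284 0.004] cop -5.9 -9.3 41.8667 0.013825242628961459
-0.0018 f [ 2.1  -0.18 -6.46] t [0.038 0.247 0.004] cop -15.4 -1.2 42.7333 0.013633664844656857
```

View pics/s9b.png

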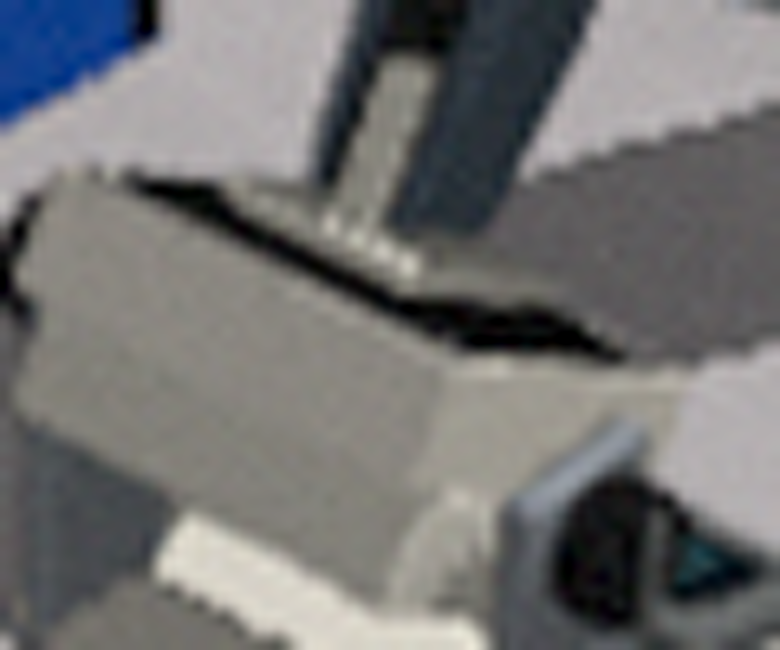

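View pics/t9b.png

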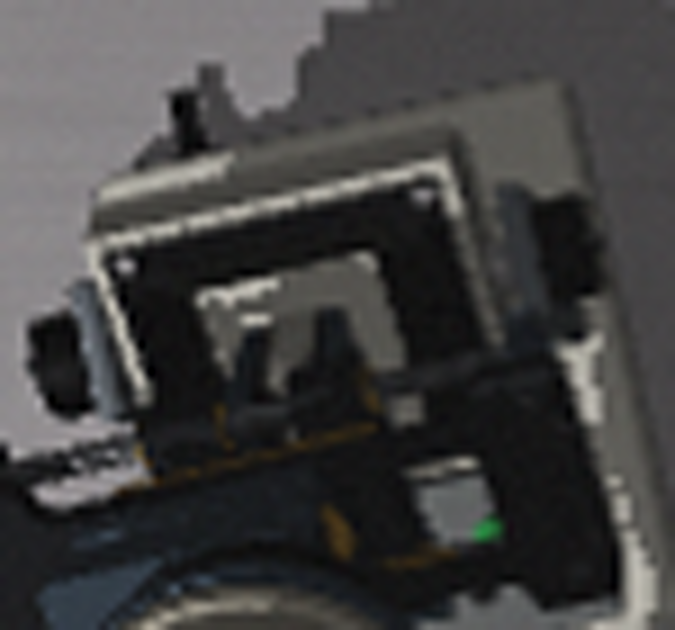

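The slide lies flat and centred, with its corners near (195,295) and (377,252) in the top crop. It presses at 6.5 N with the pressure centre inside the plate. Handing in.

```bash
python3 -c "
from h import *
arm.sign_off();print(arm.current_t(),arm.current_width())"
```

```text
the job is handed in; nothing more can be done
the job is handed in; nothing more can be done
```

I did the white check and handed it in at about 43 s, with the white slide still in the gripper and pressed on the meter's seal.

**What I did:** I swung the hasp up off its staple and raised the lid by it to about 1.68 rad, where it stayed open. I then lifted the white slide out of the right-hand nest by its fin and pressed it onto the seal.

**Last checks:**
- **Grip:** the fingers read 13.6 mm on the fin, nominally 14 mm.
- **Press:** the force was about 6.5 N, which puts the seal roughly 2.5–3 mm in, judging by its spring rate.
- **Centring:** the slide read within about 2 mm of the window's centre in the top view. I measured this shortly before the last press; the final picture looks unchanged.
- **Surroundings:** a picture taken just before the last press showed the black slide still in its nest, the lid open, and the mould, jar, flask and weight standing. The spatula's handle showed lying on the bench.

**Where checks disagreed:**
- **Slope:** two camera estimates gave 0.53 and 0.56 rad. The contact readings put it between 0.525 and 0.55, but they were noisy because of about 2 N of side friction. I used 0.540 rad, so up to about 0.01–0.02 rad of tilt error may remain.
- **Moments:** the first moment readings had to be corrected, because they are measured from a point about 165 mm behind the contact. I estimated that distance from the readings themselves.

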